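# Sort tagged wreath segments and lock the pass nest

### The job

Sort the two inspected wreath segments by their tags: lay the green-tagged one flat in the green nest and the red-tagged one flat in the red nest, tag up, setting them down without dropping them. Once both lie in their nests, flip the orange cam lever of the green nest fully over so that its keeper locks the passed segment in. Leave the untagged segment and everything else on the table where it is.

Things in the scene. Friction and masses are not known exactly. Their poses are not given: they have to be found in the camera images.
- green_segment: Wreath segment, 164 x 56 mm, 120 g: two wood slices (56 mm diameter, 14 mm thick, centred 54 mm either side of the middle) joined by a plywood bar 84 x 26 mm, 26 mm high; grip across the bar's middle (52 mm free between the slices). A green tag covers the top of the bar. Origin at the centre of the underside, x along its length, z up; the two ends are alike.
- red_segment: Wreath segment, 164 x 56 mm, 120 g: two wood slices (56 mm diameter, 14 mm thick, centred 54 mm either side of the middle) joined by a plywood bar 84 x 26 mm, 26 mm high; grip across the bar's middle (52 mm free between the slices). A red tag covers the top of the bar. Origin at the centre of the underside, x along its length, z up; the two ends are alike.
- plain_segment: Bystander: a third wreath segment of the same shape and size with no tag (not inspected yet), bare plywood bar. Origin at the centre of the underside, x along its length, z up; the two ends are alike.
- green_nest: Pass nest: green tray fixed, 200 x 90 mm: floor 8 mm thick, pocket 172 x 64 mm, walls 10 mm thick and 12 mm above the floor, the long ones open over the middle 68 mm for the fingers. Origin under its centre, x along its length and pointing away from its cam lever, which is on the bed beyond its -x end (the robot's side).
- green_nest_seat (a point): Centre of the green nest's floor (8 mm above the table), where the segment's origin belongs; axes as the nest.
- red_nest: Reject nest: red tray fixed, 200 x 90 mm: floor 8 mm thick, pocket 172 x 64 mm, walls 10 mm thick and 12 mm above the floor, the long ones open over the middle 68 mm for the fingers. Origin under its centre, x along its length. It has no lever.
- red_nest_seat (a point): Centre of the red nest's floor (8 mm above the table), where the segment's origin belongs; axes as the nest.
- lock_lever (a joint): Cam lever of the green nest, rad: 0 leans 0.7 rad from upright away from the nest (open), 1.4 is its stop, leaning 0.7 rad over the nest (locked). Turns about the nest's y axis through lever_pivot, stays where left, needs some 2 to 4 N; it drives the keeper.
- keeper: Steel tongue at the lever's end of the green nest, 34 mm wide, 6 mm thick, underside 25.5 mm above the table. The lever slides it 24 mm along the nest's +x, over the outer edge of the near slice; when locked it blocks the pocket. Origin (open) at the nest's origin, axes as the nest.
- lever_tip (a point): End of the cam lever's orange grip, 85 mm from the pivot; the grip is a round bar of 16 mm diameter over the outer 45 mm, steel of 12 mm below it.
- lever_pivot (a point): The lever's pivot axis: 135 mm from the nest's centre along its -x, 37 mm above the table; axes as the nest. Two aluminium cheeks beside it reach 45 mm above the table.
- pencil: Bystander: wooden pencil, 130 mm long, 8 mm thick, lying along its x. Origin under its middle.
- phone: Bystander: phone lying flat, 150 x 73 x 9 mm. Origin under its middle.
- glue_bottle: Bystander: white glue bottle with orange cap, 54 mm diameter, 150 mm high, standing. Origin under its middle.
- glue_gun: Bystander: black and orange cordless glue gun lying on its side, about 190 x 160 x 45 mm. Origin under its body.
- tape_roll: Bystander: cardboard-coloured tape roll lying flat, 90 mm diameter, 24 mm high. Origin under its middle.
- wood_slice: Bystander: loose round wood slice lying flat, 60 mm diameter, 12 mm thick. Origin under its middle.
- jar_candle: Bystander: white candle jar, 68 mm diameter, 75 mm high, standing. Origin under its middle.

How it is judged:
By the outcome, as a careful person would: the job done as asked, in the order asked, and still so for the second after the job is handed in, with the robot touching nothing.
It also fails if it takes over 58 s, if anything falls off the work surface, if the arm or the gripper's body presses on something with over 40 N, if the wrist force passes 120 N, or if a joint passes its speed limit or range.

### The arm

A 6-joint arm with a two-finger parallel gripper is mounted at the origin on the work surface. World frame = base frame: x ahead of the robot, y to its left, z up, the work surface at z = 0. Lengths are in m, angles in rad, forces in N, time in s.
With the tool pointing down it reaches from about 0.3 to 0.825 m from the base axis. Payload 5.4 kg.
Tool frame: the origin (TCP) lies at the very end of the fingers, on their centre line; the grasp point (between the pads) lies 19 mm behind it; z points along the fingers, y is the line along which they close (so a half turn about z gives the same grasp; the last joint's range is limited). The gripper opens to 92 mm and grips with 3 to 60 N. Pads are 20 mm wide; open, the fingers measure 128 mm over their backs; the gripper's body (75 mm by 189 mm) begins 69 mm behind the grasp point.
Start: joints at [0.965, 0.158, 1.597, -0, 1.386, -0.21], TCP at [0.222, 0.531, 0.215] pointing down, gripper open.
Joint ranges: [-2.91, 2.91], [-0.94, 2.29], [0.18, 2.7], [-1.29, 4.43], [0.17, 2.64], [-3, 3]. Speed limits (rad/s): [2.57, 2.57, 3.14, 3.14, 3.14, 3.14].

### API

Orientations are given as a rotation vector (axis times angle).
In Python, from workcell import bot gives the robot as it stands. Calls block until the motion is done:
- bot.goto(position, orientation): joint-space move of the TCP to a pose.
- bot.line_to(position, rot=None, max_speed=0.15): straight line of the TCP; rot=None keeps the orientation; max_speed is the mean speed in m/s.
- bot.set_joints(angles): joint-space move.
- bot.set_gripper(opening, newtons=None): opening from 0.0 (shut) to 1.0 (fully open); newtons is the grip in N (None keeps the last); returns when the fingers have stopped.
- bot.hold(seconds).
- bot.inverse_kinematics(position, orientation): joint angles nearest the present ones, or None.
- bot.read_camera(name): name is "side" or "top"; returns a dict with "pixels" (400x640x3 uint8, blue, green, red), "fx", "fy", "cx", "cy" (pixels), "k1" (the pictures are not rectified: a ray, as slopes to the right and down, at radius r is drawn at 1 + k1 r^2 times it, then the intrinsics apply), "R" (3x3) and "t" (3): a world point X has camera coordinates R X + t. Camera axes: x right, y down, z forward; pixel columns grow to the right and rows downward; lengths in m; the calibration is good to about 2 mm. A picture is of the moment at which its call begins. There is no depth.
A pose or a line that the arm cannot do raises bot.MotionError and nothing moves.
- bot.job_done(): hands the job in; it is judged then, once.
Readings, each from a call of its own:
- bot.current_clock(): time.
- bot.current_joints(): joint angles.
- bot.current_joint_vel(): joint speeds.
- bot.current_effort(): joint torques, N m.
- bot.current_ee_pos(): TCP position.
- bot.current_tool_rot(): TCP orientation.
- bot.current_contact_force(): force on the tool from outside, world axes, zero at the start.
- bot.current_ft_torque(): the same for the moment, N m.
- bot.current_opening(): opening from 0.0 (shut) to 1.0 (fully open).
- bot.current_grip_force(): force on a finger pad.
Only numpy, scipy, OpenCV 4.12 (cv2) and the standard library are available. Lean on these libraries where they do the work, as an engineer would, in place of code of your own. Each camera call takes 0.05 s, during which the arm holds its last target. There are 200 camera calls.

## Working session

There is one attempt and no reset: what is moved stays moved. The work goes in short steps, each a Python script; the robot and the scene stay as the last script left them, time stands still between calls to the robot, and variables do not carry over. Pictures are saved under pics/ and viewed, at most 10 in all, crops included, and the job is handed in when it is done.

```bash
mkdir -p pics; ls; python3 - <<'E'
from workcell import bot
import cv2
for n in("top","side"):
    c=bot.read_camera(n); cv2.imwrite(f"pics/{n}0.png",c["pixels"])
    print(n,{k:c[k] for k in c if k!="pixels"})
print(bot.current_clock(),bot.current_tool_rot(),bot.current_opening())
E
```

```text
pics
top {'fx': 444.29847838764806, 'fy': 444.29847838764806, 'cx': 319.2536703009815, 'cy': 198.10832261182608, 'k1': -0.011920095075259, 'R': array([[-1.33065849e-02, -9.99911373e-01, -4.25454066e-04],
       [-9.91352191e-01,  1.32482325e-02, -1.30557715e-01],
       [ 1.30551781e-01, -1.31550250e-03, -9.91440619e-01]]), 't': array([-0.09366208,  0.58569304,  1.35414789])}
side {'fx': 366.2227232010724, 'fy': 366.2227232010724, 'cx': 315.42007257441884, 'cy': 194.85784827419045, 'k1': -0.024303552668450874, 'R': array([[-0.99902911, -0.03802281,  0.02225096],
       [-0.03798444,  0.48757835, -0.87225256],
       [ 0.02231641, -0.87225089, -0.48854924]]), 't': array([0.55247825, 0.13905636, 1.02701791])}
0.1 [-6.17505302e-01 -3.07965912e+00  2.42975891e-03] 1.00066230772715
```

View pics/top0.png

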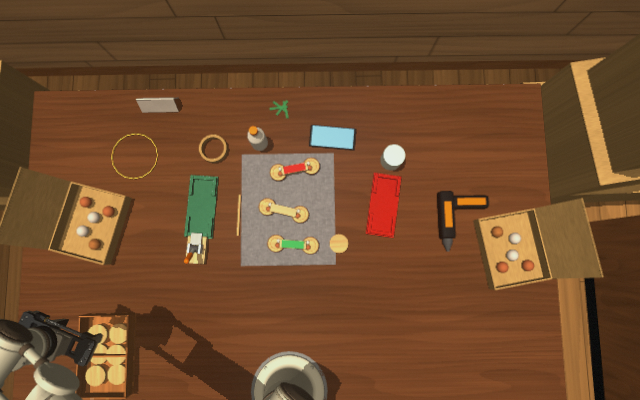

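View pics/side0.png

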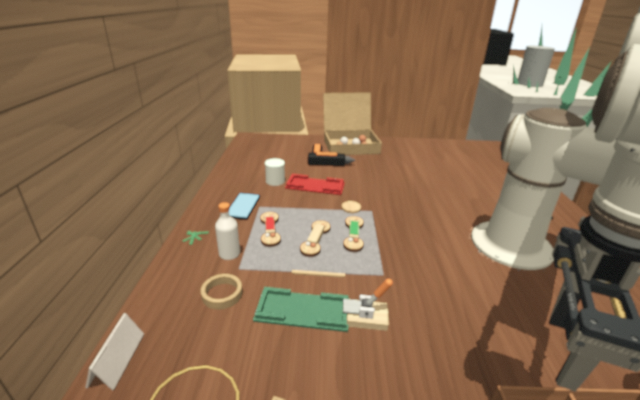

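The top view shows the red tag at about (295,169), the green tag at (292,244) and the plain segment at (284,211). The green nest is at (202,207) with its lever at (192,250), and the red nest is at (384,205). The side view shows the same items: red tag (270,224), green tag (354,228), green nest (303,308), red nest (316,184) and lever (383,290).

```bash
cat > h.py <<'E'
import numpy as np, cv2
from workcell import bot
def ray(c,uv):
    uv=np.atleast_2d(np.asarray(uv,float)); d=(uv-[c["cx"],c["cy"]])/[c["fx"],c["fy"]]
    s=d.copy()
    for _ in range(8): s=d/(1+c["k1"]*(s**2).sum(1,keepdims=True))
    return -c["R"].T@c["t"], np.c_[s,np.ones(len(s))]@c["R"]
def cast(c,uv,z):
    o,d=ray(c,uv); return o+d*((z-o[2])/d[:,2])[:,None]
def tri(c1,a,c2,b):
    o1,d1=ray(c1,a);o2,d2=ray(c2,b);out=[]
    for p,q in zip(d1,d2):
        k=np.linalg.lstsq(np.c_[p,-q],o2-o1,rcond=None)[0]
        x,y=o1+k[0]*p,o2+k[1]*q; out.append(np.r_[(x+y)/2,np.linalg.norm(x-y)])
    return np.array(out)
HSV=dict(green=[(50,60,40),(85,255,255)],red=[(174,130,60),(180,255,255)],red2=[(0,130,60),(5,255,255)],orange=[(6,190,120),(16,255,255)])
def mask(c,name):
    h=cv2.cvtColor(c["pixels"],cv2.COLOR_BGR2HSV); m=cv2.inRange(h,*map(np.array,HSV[name]))
    return m|cv2.inRange(h,*map(np.array,HSV["red2"])) if name=="red" else m
def blobs(c,name,amin=25):
    m=mask(c,name); n,l,s,ce=cv2.connectedComponentsWithStats(m)
    return [(s[i,4],ce[i],(l==i)) for i in range(1,n) if s[i,4]>=amin]
E
python3 - <<'E'
from h import *
T,S=bot.read_camera("top"),bot.read_camera("side")
np.set_printoptions(precision=4,suppress=True)
for n,c in(("top",T),("side",S)):
    print(n,"cam",-c["R"].T@c["t"])
    for k in("green","red","orange"):
        for a,ce,m in blobs(c,k):
            ys,xs=np.nonzero(m); print(k,a,ce,xs.min(),xs.max(),ys.min(),ys.max(),cv2.minAreaRect(np.c_[xs,ys].astype(np.int32)))
a=cv2.resize(T["pixels"][145:270,180:410],None,fx=3.45,fy=3.45,interpolation=cv2.INTER_CUBIC)[:, :796]
cv2.imwrite("pics/c1.png",a)
b=cv2.resize(S["pixels"][165:335,235:405],None,fx=3.5,fy=3.5,interpolation=cv2.INTER_CUBIC)
cv2.imwrite("pics/c2.png",b)
E
```

```text
top cam [ 0.4026 -0.0996  1.419 ]
green 107 [280.8131 107.7944] 270 287 101 117 ((278.5, 109.0), (16.0, 17.0), 90.0)
green 1610 [201.0988 205.3137] 184 217 175 238 ((201.06289672851562, 206.2088165283203), (28.266033172607422, 61.75789260864258), 6.072456359863281)
green 164 [292.5427 244.0488] 282 303 240 248 ((292.4646911621094, 243.9588165283203), (21.475021362304688, 7.516257286071777), 4.398705005645752)
red 156 [293.9679 167.8333] 284 304 163 173 ((293.9615478515625, 167.8076934814453), (7.452413558959961, 20.788311004638672), 78.69007110595703)
red 1752 [383.2968 204.9207] 366 400 173 237 ((383.3398132324219, 204.841796875), (28.463850021362305, 62.197113037109375), 7.765166282653809)
orange 223 [471.3139 200.6413] 457 485 197 204 ((471.0, 200.5), (7.0, 28.0), 90.0)
orange 200 [447.935 213.5  ] 444 452 201 226 ((447.9066162109375, 213.50584411621094), (25.450340270996094, 7.610151290893555), 86.42366790771484)
orange 46 [187.1739 258.2174] 184 191 253 263 ((187.06851196289062, 257.65069580078125), (4.798686981201172, 11.470032691955566), 20.556045532226562)
side cam [0.5343 0.
[... 415 characters left out ...]
77442932128906), 32.47119140625)
green 72 [588.     117.2639] 583 592 111 124 ((589.0000610351562, 117.00003051757812), (7.0710673332214355, 12.727920532226562), 45.0)
green 96 [353.9167 227.6354] 350 358 222 233 ((354.0, 227.5), (11.0, 8.0), 90.0)
green 68 [193.2941 235.9118] 188 200 232 243 ((194.0, 237.5), (12.0, 11.0), 0.0)
green 2932 [301.3544 309.2964] 254 347 287 330 ((302.1524658203125, 308.1280517578125), (93.7563705444336, 35.33808898925781), 6.340191841125488)
red 819 [315.0989 184.2198] 286 343 174 194 ((314.63140869140625, 183.7844696044922), (56.884769439697266, 15.66547966003418), 6.170175075531006)
red 87 [269.6207 222.8736] 266 274 217 228 ((270.0, 222.5), (11.0, 8.0), 90.0)
```

View pics/c1.png

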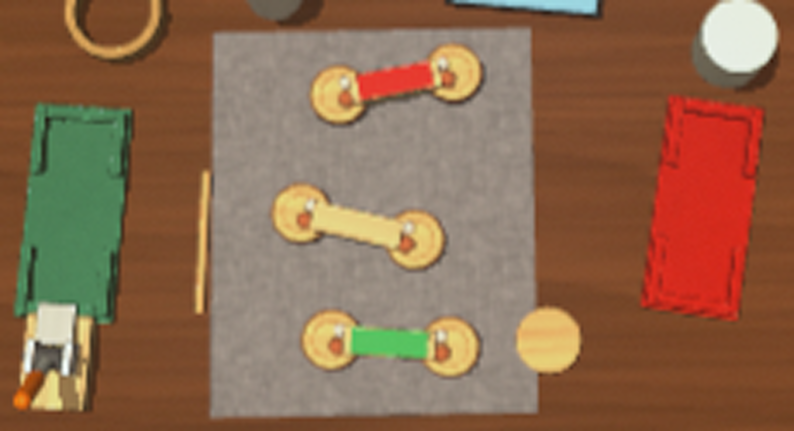

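View pics/c2.png

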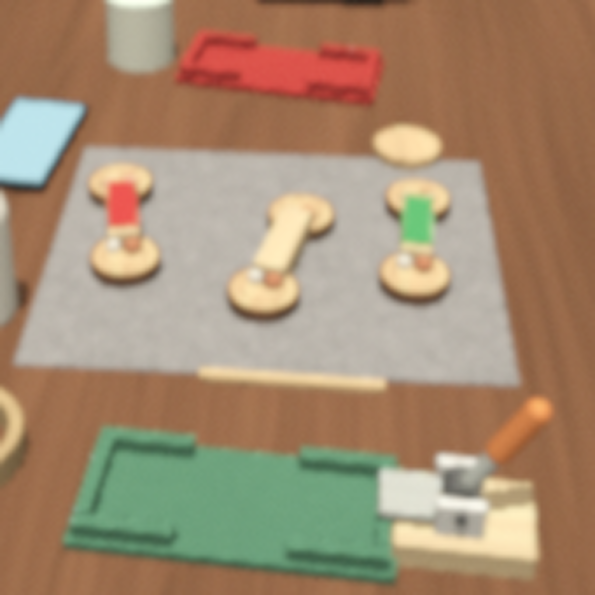

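Crop views: the tags, slices and tray outlines are clear. The lever leans toward the robot with its orange tip at about (187,258) in the top view. Next I fit the tray edges and slice centres in both views.

```bash
cat > m.py <<'E'
from h import *
np.set_printoptions(precision=4,suppress=True)
K=4
def up(c): 
    d=dict(c); d["pixels"]=cv2.resize(c["pixels"],None,fx=K,fy=K,interpolation=cv2.INTER_CUBIC)
    return d
def px(p): return (np.asarray(p,float)+.5)/K-.5
def biggest(c,name,roi):
    x0,x1,y0,y1=[K*v for v in roi]; u=up(c); u["pixels"]=u["pixels"][y0:y1,x0:x1]
    m=max(blobs(u,name),key=lambda b:b[0])[2].astype(np.uint8)
    m=cv2.morphologyEx(m,cv2.MORPH_CLOSE,np.ones((9,9)))
    cn=max(cv2.findContours(m,cv2.RETR_EXTERNAL,cv2.CHAIN_APPROX_NONE)[0],key=len)[:,0]
    return cn+[x0,y0]
def quad(cn):
    """4 corners by line fits to the hull's sides"""
    hull=cv2.convexHull(cn.astype(np.int32)); e=.01*cv2.arcLength(hull,True)
    q=hull
    while len(q)>4: q=cv2.approxPolyDP(hull,e,True); e*=1.15
    q=q[:,0].astype(float); L=[]
    for i in range(4):
        a,b=q[i],q[(i+1)%4]; l=np.linalg.norm(b-a); t=(b-a)/l; n=np.array([-t[1],t[0]])
        s=(cn-a)@t/l; d=(cn-a)@n; k=(s>.08)&(s<.92)&(abs(d)<6)
        p=cn[k]; vx,vy,x,y=cv2.fitLine(p.astype(np.float32),cv2.DIST_HUBER,0,.01,.01).ravel()
        L.append((np.array([x,y]),np.array([vx,vy])))
    out=[]
    for i in range(4):
        (p,u),(r,v)=L[i-1],L[i]; k=np.linalg.solve(np.c_[u,-v],r-p); out.append(p+k[0]*u)
    return np.array(out)
def nest(c,name,roi):
    q=px(quad(biggest(c,name,roi))); cam=-c["R"].T@c["t"]; E=[]
    g=cast(c,q,.01).mean(0)
    for i in range(4):
        ab=[q[i],q[(i+1)%4]]; w=cast(c,ab,.02)[:,:2]; mid=w.mean(0)
        t=(w[1]-w[0])/np.linalg.norm(w[1]-w[0]); n=np.array([-t[1],t[0]]); n*=np.sign(n@(mid-g[:2]))
        z=.02 if n@(mid-cam[:2])>0 else 0.
        w=cast(c,ab,z)[:,:2]; E.append((w.mean(0),n,z,w[1]-w[0]))
    res={}
    for i in(0,1):
        n=E[i][1]-E[i+2][1]; n/=np.linalg.norm(n); res[i]=((E[i][0]-E[i+2][0])@n,n,(E[i][0]+E[i+2][0])/2)
    lo=0 if res[0][0]>res[1][0] else 1
    ax=res[lo][1]; ax=ax*np.sign(ax[0]); sh=res[1-lo][1]
    # centre: intersection of the two mid lines
    ctr=np.linalg.solve(np.array([res[0][1],res[1][1]]),[res[0][1]@res[0][2],res[1][1]@res[1][2]])
    print(name,"size",res[lo][0],res[1-lo][0],"centre",ctr,"yaw",np.arctan2(ax[1],ax[0]),"short-yaw",np.arctan2(sh[1],sh[0])%np.pi-np.pi/2)
    return q,ctr,E
E
python3 - <<'E'
from m import *
T,S=bot.read_camera("top"),bot.read_camera("side")
R={}
for n,rt,rs in(("green",(178,224,168,245),(246,352,280,335)),("red",(358,408,165,244),(280,350,168,200))):
    for c,r,w in((T,rt,"t"),(S,rs,"s")):
        q,ctr,E=nest(c,n,r); R[n,w]=q
        print(w,q.round(1).tolist(),[e[2] for e in E])
# segments: tag by two views
for n,rt,rs in(("green",(270,315,232,256),(340,370,212,245)),("red",(270,320,155,182),(256,284,208,238))):
    P=[]
    for c,r in((T,rt),(S,rs)):
        m=cv2.moments(biggest(c,n,r).astype(np.int32)); P.append(px([m["m10"]/m["m00"],m["m01"]/m["m00"]]))
    X=tri(T,P[0],S,P[1])[0]; cn=px(biggest(T,n,rt)); w=cast(T,cn,.026)[:,:2].astype(np.float32)
    print(n,"tag px",P,"tri",X,"cast .026",cast(T,P[0],.026)[0],"rect",cv2.minAreaRect(w))
# slices: light wood on grey mat, top view
u=up(T)["pixels"]; h=cv2.cvtColor(u,cv2.COLOR_BGR2HSV)
m=cv2.inRange(h,(12,70,120),(30,255,255)); m=cv2.morphologyEx(m,cv2.MORPH_OPEN,np.ones((9,9)))
for cn in cv2.findContours(m,cv2.RETR_EXTERNAL,cv2.CHAIN_APPROX_NONE)[0]:
    if cv2.contourArea(cn)>400:
        (x,y),r=cv2.minEnclosingCircle(cn); p=px([x,y])
        if 240<p[0]<360 and 150<p[1]<270: print("slice",p,r/K,cast(T,p,.014)[0])
E
```

```text
green size 0.1912367122891696 0.08268166995547846 centre [0.5685 0.2764] yaw -0.09510511945209403 short-yaw -0.08094200029439746
t [[190.4, 174.9], [217.7, 176.8], [211.6, 237.0], [184.1, 234.5]] [0.02, 0.0, 0.0, 0.02]
green size 0.1846002818829372 0.08071308411313242 centre [0.5728 0.2786] yaw 0.0010864422185147176 short-yaw -0.07962047102501546
s [[253.1, 320.5], [263.9, 286.9], [342.4, 294.9], [347.1, 330.8]] [0.02, 0.02, 0.02, 0.0]
red size 0.19650339346344028 0.08689451964633924 centre [ 0.5643 -0.3052] yaw -0.16254325466983238 short-yaw -0.16007118032507073
t [[373.4, 172.0], [401.0, 176.1], [393.2, 237.5], [365.3, 233.3]] [0.02, 0.02, 0.0, 0.0]
red size 0.19371051586879906 0.06284868286064674 centre [ 0.5667 -0.2967] yaw -0.15965222120842526 short-yaw -0.28030565186973555
s [[283.2, 187.8], [292.0, 172.6], [343.6, 184.5], [340.5, 194.5]] [0.02, 0.02, 0.0, 0.0]
green tag px [array([292.493 , 243.9067]), array([353.8033, 227.6839])] tri [ 0.4441 -0.0161  0.0241  0.002 ] cast .026 [ 0.443  -0.0161  0.026 ] rect ((0.4428035616874695, -0.015607789158821106), (0.06841804087162018, 0.02497997134923935), 87.37454986572266)
red tag px [array([293.879 , 167.7865]), array([269.6068, 222.8198])] tri [ 0.6853 -0.0218  0.0255  0.001 ] cast .026 [ 0.6847 -0.0218  0.026 ] rect ((0.6847167611122131, -0.022057272493839264), (0.02438301593065262, 0.06757267564535141), 10.738452911376953)
slice [309.8094 245.0324] 9.303085327148438 [ 0.4391 -0.0698  0.014 ]
slice [275.465  242.9525] 9.310590744018555 [0.447  0.0383 0.014 ]
slice [338.875 243.   ] 10.52157974243164 [ 0.4442 -0.1614  0.014 ]
slice [283.0107 210.4521] 25.747037887573242 [0.5496 0.0142 0.014 ]
slice [277.395  171.6783] 8.90562915802002 [0.6751 0.0319 0.014 ]
slice [310.6281 165.3091] 8.80466079711914 [ 0.6945 -0.0751  0.014 ]
```

```bash
python3 - <<'E'
from m import *
T,S=bot.read_camera("top"),bot.read_camera("side")
def show(c,roi,f): 
    x0,x1,y0,y1=roi; return cv2.resize(np.clip(c["pixels"][y0:y1,x0:x1]*1.5,0,255).astype(np.uint8),None,fx=f,fy=f,interpolation=cv2.INTER_NEAREST)
p=[show(T,(176,226,168,248),7),show(T,(358,408,165,245),7)]
cv2.imwrite("pics/n.png",np.hstack(p))
for y in (200,):
    print("green row",T["pixels"][y,182:222][:, :].tolist())
    print("red row",T["pixels"][y,364:406].tolist())
for x in (206,): print("green col top",T["pixels"][170:182,x].tolist(),"\nbottom",T["pixels"][228:246,210].tolist())
E
```

```text
green row [[38, 68, 115], [40, 69, 115], [37, 68, 113], [38, 69, 114], [39, 68, 114], [53, 81, 112], [112, 146, 98], [86, 128, 76], [85, 127, 74], [88, 131, 76], [85, 128, 75], [87, 129, 77], [87, 128, 77], [86, 129, 77], [88, 129, 76], [88, 129, 77], [86, 129, 76], [88, 129, 76], [87, 130, 77], [87, 129, 75], [87, 129, 75], [87, 130, 77], [87, 130, 77], [87, 129, 76], [87, 129, 76], [89, 130, 78], [89, 130, 78], [87, 130, 75], [88, 130, 77], [88, 131, 77], [89, 132, 77], [91, 133, 79], [89, 132, 77], [88, 131, 78], [27, 44, 59], [39, 64, 104], [42, 75, 123], [45, 77, 125], [44, 75, 124], [45, 76, 123]]
red row [[42, 71, 121], [42, 70, 120], [44, 72, 121], [42, 72, 121], [43, 73, 122], [40, 67, 132], [31, 45, 168], [30, 43, 210], [31, 44, 212], [32, 44, 211], [30, 43, 210], [32, 44, 210], [30, 43, 208], [29, 44, 209], [29, 42, 208], [30, 43, 210], [29, 43, 211], [30, 43, 212], [30, 41, 210], [30, 43, 210], [30, 43, 211], [29, 43, 212], [29, 43, 214], [30, 42, 212], [27, 39, 210], [31, 44, 213], [29, 43, 214], [30, 43, 214], [31, 44, 214], [28, 42, 211], [28, 43, 212], [28, 42, 213], [29, 43, 213], [32, 45, 213], [40, 61, 189], [41, 72, 125], [43, 73, 126], [41, 73, 125], [41, 72, 124], [41, 72, 123], [42, 73, 125], [40, 71, 123]]
green col top [[41, 73, 121], [41, 75, 121], [42, 74, 122], [41, 74, 123], [38, 72, 118], [55, 89, 106], [84, 127, 86], [96, 142, 83], [92, 136, 79], [83, 123, 75], [71, 106, 66], [87, 130, 78]] 
bottom [[84, 125, 74], [83, 124, 72], [82, 123, 72], [86, 129, 77], [91, 133, 79], [93, 136, 80], [95, 140, 82], [83, 122, 74], [65, 94, 60], [87, 123, 76], [94, 133, 109], [43, 74, 121], [42, 74, 122], [45, 77, 124], [43, 74, 122], [42, 71, 117], [41, 73, 118], [42, 71, 119]]
```

View pics/n.png

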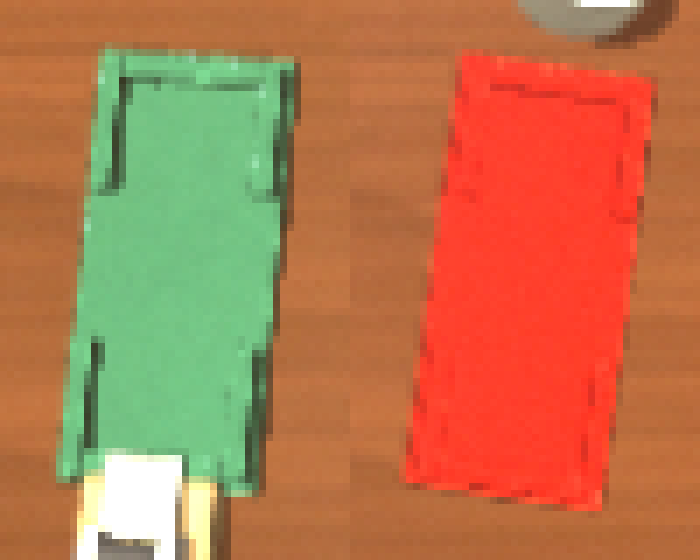

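The nest crop shows lit green rims with a dark shaded outer face on the right (the -y side), and long sides cut down to the floor in the middle. I'll fit only the rim portions of the long sides, at rim height.

```bash
python3 - <<'E'
from m import *
import m
T,S=bot.read_camera("top"),bot.read_camera("side")
def cont(c,roi,name):
    x0,x1,y0,y1=[K*v for v in roi]; p=up(c)["pixels"][y0:y1,x0:x1].astype(float); B,G,R=p[...,0],p[...,1],p[...,2]
    k=((G>R)&(G>85)) if name=="green" else (G<.36*R)&(R>60)
    k=cv2.morphologyEx(k.astype(np.uint8),cv2.MORPH_CLOSE,np.ones((5,5)))
    cn=max(cv2.findContours(k,cv2.RETR_EXTERNAL,cv2.CHAIN_APPROX_NONE)[0],key=len)[:,0]
    return cn+[x0,y0]
def edges(c,roi,name):
    cn=cont(c,roi,name); hull=cv2.convexHull(cn.astype(np.int32)); q=quad(cn); L=[]
    for i in range(4):
        a,b=q[i],q[(i+1)%4]; l=np.linalg.norm(b-a); t=(b-a)/l; n=np.array([-t[1],t[0]])
        s=(cn-a)@t/l; d=(cn-a)@n; k=(s>.05)&(s<.95)&(abs(d)<5)
        if l>150: k&=(s<.28)|(s>.72)
        L.append(px(cn[k]))
    return px(q),L
for n,roi,zs in(("green",(178,224,168,245),{}),("red",(358,408,165,244),{"near":0.})):
    q,L=edges(T,roi,n); ctr0=cast(T,q,.02).mean(0)[:2]; cam=(-T["R"].T@T["t"])[:2]; out=[]
    for P in L:
        w=cast(T,P,.02)[:,:2]; mid=w.mean(0)
        vx,vy,x,y=cv2.fitLine(w.astype(np.float32),cv2.DIST_HUBER,0,.001,.01).ravel(); nn=np.array([-vy,vx]); nn*=np.sign(nn@(mid-ctr0))
        near=nn@(mid-cam)<0
        w0=cast(T,P,0.)[:,:2] if near and n=="red" else w
        out.append((nn,np.median(w0@nn),near,len(P)))
    for nn,d,near,k in out: print(n,"normal",nn,"d",d,"near" if near else "far",k)
    for i in (0,1): print("  size",out[i][1]+out[i+2][1])
    A=np.array([out[i][0]-out[i+2][0] for i in(0,1)]); b=[out[i][1]-out[i+2][1] for i in(0,1)]
    print("  centre",np.linalg.solve(A,b),"yaw",[float(np.arctan2(*((o[0]*np.sign(o[0][abs(o[0]).argmax()]))[::-1]))) for o in out], "corners",q.round(1).tolist())
qs={"green":cont(S,(246,352,280,335),"green"),"red":cont(S,(280,350,168,200),"red")}
print({k:px(quad(v)).round(1).tolist() for k,v in qs.items()})
print("tri green +x-y,+x+y",tri(T,[[217.7,176.8],[190.4,174.9]],S,[[263.9,286.9],[253.1,320.5]]))
print("tri red +x-y",tri(T,[[401,176.1]],S,[[292,172.6]]))
# lever
o=[max([b for b in blobs(c,"orange",10) if r[0]<b[1][0]<r[1] and r[2]<b[1][1]<r[3]],key=lambda b:b[0]) for c,r in((T,(175,215,240,270)),(S,(365,400,270,305)))]
print("lever grip",[(int(a),ce) for a,ce,_ in o],tri(T,o[0][1],S,o[1][1]))
for c,(a,ce,mm) in zip((T,S),o):
    ys,xs=np.nonzero(mm); print(cv2.minAreaRect(np.c_[xs,ys].astype(np.int32)))
E
```

```text
green normal [ 0.9971 -0.0761] d 0.6425760698564789 far 98
green normal [-0.089 -0.996] d -0.2802423237932673 near 49
green normal [-0.9979  0.0653] d -0.45298667367416307 near 61
green normal [0.0782 0.9969] d 0.362491318203794 far 111
  size 0.1895893961823158
  size 0.08224899441052669
  centre [0.5686 0.2748] yaw [-0.0761454850435257, 1.481727957725525, -0.0653960257768631, 1.4925386905670166] corners [[190.1, 174.6], [217.4, 176.3], [211.7, 236.8], [183.8, 234.8]]
red normal [ 0.9872 -0.1594] d 0.7035525197054767 far 98
red normal [-0.1576 -0.9875] d 0.2556630750865548 far 113
red normal [-0.987   0.1606] d -0.5077352113002829 near 100
red normal [0.1613 0.9869] d -0.16712294347871773 near 112
  size 0.19581730840519385
  size 0.08854013160783705
  centre [ 0.5641 -0.3053] yaw [-0.1600676327943802, 1.4125170707702637, -0.16126175224781036, 1.4087574481964111] corners [[373.6, 172.3], [400.9, 176.2], [393.3, 237.5], [365.3, 233.3]]
{'green': [[251.9, 320.9], [264.0, 285.1], [346.9, 300.4], [346.9, 331.2]], 'red': [[286.5, 186.6], [293.3, 175.4], [306.5, 176.9], [303.7, 189.1]]}
tri green +x-y,+x+y [[0.6622 0.224  0.0131 0.0021]
 [0.6712 0.3148 0.0039 0.0017]]
tri red +x-y [[ 0.6538 -0.3635  0.0217  0.0003]]Traceback (most recent call last):
  File "<stdin>", line 35, in <module>
ValueError: max() iterable argument is empty
```

The numbers fit if the walls (192 x 84 mm outside, 172 + 20 by 64 + 20) stand inset on the 200 x 90 mm floor. I'll check the green nest with the floor edges in the gap rows, then measure the lever.

```bash
python3 - <<'E'
from m import *
T,S=bot.read_camera("top"),bot.read_camera("side")
P=T["pixels"].astype(float)
def cross(line,f,lo,hi):  # sub-pixel crossing where score f passes mid
    v=f(line); i=np.arange(len(v)); 
    return v
L=[];Rr=[]
for y in range(197,217):
    r=P[y]; g=r[:,1]-r[:,2]
    # left: bg -46 -> fg +50, zero crossing ; right: bright G crossing 88
    x=next(x for x in range(182,195) if g[x]<2<=g[x+1]); L.append([x+(2-g[x])/(g[x+1]-g[x]),y])
    x=next(x for x in range(222,205,-1) if g[x]<2<=g[x-1] ); Rr.append([x-(2-g[x])/(g[x-1]-g[x]),y])
l=cast(T,L,.008)[:,:2]; r=cast(T,Rr,.008)[:,:2]
fl=np.polyfit(l[:,0],l[:,1],1); fr=np.polyfit(r[:,0],r[:,1],1)
print("yaws",np.arctan(fl[0]),np.arctan(fr[0]),"width",np.polyval(fl,.57)-np.polyval(fr,.57),"mid y at x=.57",(np.polyval(fl,.57)+np.polyval(fr,.57))/2)
print("+x end",cast(T,[206,175.15],.008)," -x end",cast(T,[210,238.3],.008))
for c,r in((T,(178,204,240,268)),(S,(365,398,275,305))):
    x0,x1,y0,y1=r; h=cv2.cvtColor(c["pixels"],cv2.COLOR_BGR2HSV)[y0:y1,x0:x1]
    m=cv2.inRange(h,(4,150,70),(14,255,255)); n,lb,s,ce=cv2.connectedComponentsWithStats(m)
    i=1+s[1:,4].argmax(); ys,xs=np.nonzero(lb==i); q=np.c_[xs+x0,ys+y0]
    print("grip",s[i,4],cv2.minAreaRect(q.astype(np.int32)),cv2.boxPoints(cv2.minAreaRect(q.astype(np.int32))).round(1).tolist(),h[::6,::6,0].tolist() if s[i,4]<20 else "")
E
```

```text
yaws -0.07614106235238803 -0.07502957966843486 width 0.09109392660881196 mid y at x=.57 0.2768896339975869
+x end [[0.668  0.2631 0.008 ]]  -x end [[0.4646 0.2463 0.008 ]]
grip 344 ((190.5, 253.5), (27.0, 25.0), 90.0) [[178.0, 240.0], [203.0, 240.0], [203.0, 267.0], [178.0, 267.0]] 
grip 163 ((383.25006103515625, 287.2500305175781), (7.77817440032959, 21.21320343017578), 45.0) [[373.0, 292.0], [388.0, 277.0], [393.5, 282.5], [378.5, 297.5]]
```

```bash
cat > a.py <<'E'
from m import *
from scipy.spatial.transform import Rotation as Ro
def rv(a):  # tool down, closing along heading a
    y=np.array([np.cos(a),np.sin(a),0]); z=np.array([0,0,-1.]); return Ro.from_matrix(np.c_[np.cross(y,z),y,z]).as_rotvec()
def best(p,yaw):  # closing across yaw; pick the half turn with smaller wrist angle
    c=[(a,bot.inverse_kinematics(p,rv(a))) for a in(yaw+np.pi/2,yaw-np.pi/2)]
    c=[(abs(q[5]),a,q) for a,q in c if q is not None]; return rv(min(c,key=lambda t:t[0])[1])
NEST=dict(green=(.568,.2764,-.078),red=(.565,-.3063,-.160))
SEG=dict(green=(.443,-.0158,1.498),red=(.6848,-.0217,1.752))
def pick(n):
    x,y,w=SEG[n]; r=best([x,y,.18],w)
    bot.set_gripper(.65,25); bot.goto([x,y,.12],r); bot.line_to([x,y,.006],max_speed=.1)
    bot.set_gripper(0,25); print(n,"opening mm",bot.current_opening()*92,"grip",bot.current_grip_force())
    bot.line_to([x,y,.20],max_speed=.15); print("held",bot.current_opening()*92,bot.current_grip_force(),bot.current_clock())
def over(n):
    x,y,w=NEST[n]; r=best([x,y,.2],w); bot.goto([x,y,.20],r); bot.line_to([x,y,.06],max_speed=.15)
def place(n,dx=0,dy=0):
    x,y,w=NEST[n]; x+=dx; y+=dy
    bot.line_to([x,y,.0185],max_speed=.06); f0=bot.current_contact_force()[2]; z=.0185
    while z>.0128:
        z-=.001; bot.line_to([x,y,z],max_speed=.03); f=bot.current_contact_force()[2]-f0
        if f>1.5: break
    print(n,"touch z",z,"dF",f,bot.current_ee_pos())
    bot.set_gripper(.6); bot.line_to([x,y,.20],max_speed=.15); print("clock",bot.current_clock())
E
python3 - <<'E'
from a import *
pick("green"); over("green"); print(bot.current_ee_pos(),bot.current_clock())
T,S=bot.read_camera("top"),bot.read_camera("side")
a=cv2.resize(T["pixels"][160:280,165:245],None,fx=4,fy=4,interpolation=cv2.INTER_CUBIC);b=cv2.resize(S["pixels"][240:360,235:345],None,fx=4,fy=4,interpolation=cv2.INTER_CUBIC)
cv2.imwrite("pics/g1.png",np.hstack([a,b]))
E
```

```text
green opening mm 25.55483732335076 grip 25.000128149986267
held 25.669388952349017 24.999716877937317 6.7167
[0.569  0.2766 0.0614] 9.0083
```

View pics/g1.png

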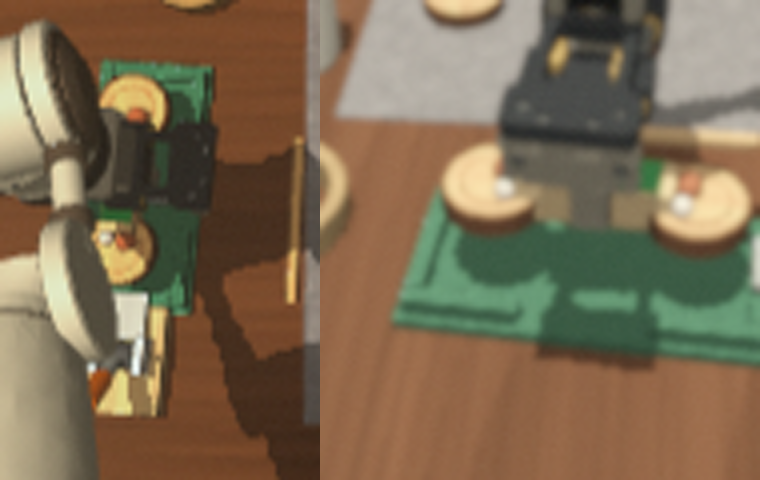

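The segment hangs level over the green nest, with slices at about (198,186) and (196,222) in full-image top pixels. I'll check the far slice by casting its ray, then lower with force checks.

```bash
python3 - <<'E'
from a import *
T=bot.read_camera("top"); print("slices",cast(T,[[198.2,185.7],[196.2,222.2]],.0694),"expect +x",.569+.054*np.cos(-.078),.2766+.054*np.sin(-.078))
x,y,w=NEST["green"]; f0=bot.current_contact_force()[2]
for z in(.035,.030,.026,.022,.0185):
    bot.line_to([x,y,z],max_speed=.06); f=bot.current_contact_force()[2]-f0
    if f>3: print("early contact",z,f); raise SystemExit
place("green")
T,S=bot.read_camera("top"),bot.read_camera("side")
a=cv2.resize(T["pixels"][160:280,165:245],None,fx=4,fy=4,interpolation=cv2.INTER_CUBIC);b=cv2.resize(S["pixels"][240:360,235:345],None,fx=4,fy=4,interpolation=cv2.INTER_CUBIC)
cv2.imwrite("pics/g2.png",np.hstack([a,b]))
E
```

```text
slices [[0.6238 0.2707 0.0694]
 [0.5113 0.2743 0.0694]] expect +x 0.6228358152669878 0.27239226966895974
green touch z 0.013499999999999995 dF 6.666720610520657 [0.5682 0.2764 0.0142]
clock 14.2167
```

View pics/g2.png

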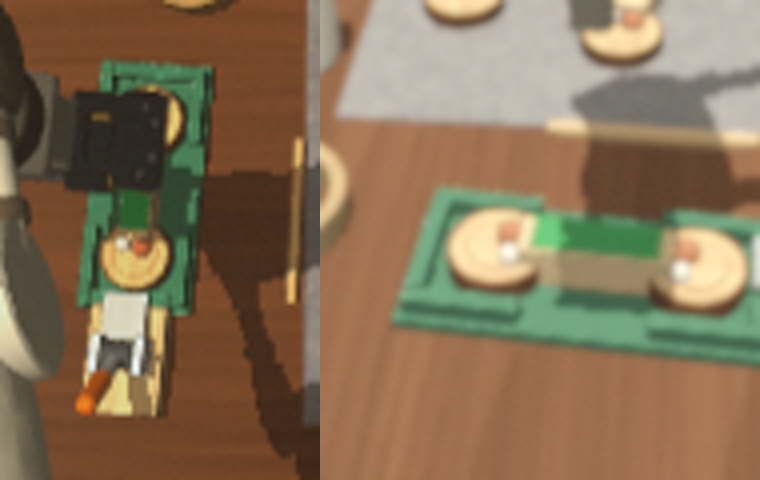

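The green segment lies flat inside the green nest walls, tag up, with touch height matching a floor at 8 mm. Next is the red one.

```bash
python3 - <<'E'
from a import *
pick("red")
if bot.current_opening()*92<20: raise SystemExit
over("red"); x,y,w=NEST["red"]; f0=bot.current_contact_force()[2]
for z in(.035,.030,.026,.022,.0185):
    bot.line_to([x,y,z],max_speed=.06); f=bot.current_contact_force()[2]-f0
    if f>3: print("early contact",z,f); raise SystemExit
place("red")
T,S=bot.read_camera("top"),bot.read_camera("side")
a=cv2.resize(T["pixels"][150:260,340:420],None,fx=4,fy=4,interpolation=cv2.INTER_CUBIC);b=cv2.resize(S["pixels"][140:250,255:365],None,fx=4,fy=4,interpolation=cv2.INTER_CUBIC)
cv2.imwrite("pics/r2.png",np.hstack([a,b]))
E
```

```text
red opening mm 26.08145696225778 grip 25.000070929527283
held 25.885864663318863 24.999755322933197 19.1917
red touch z 0.013499999999999995 dF 3.954769057858589 [ 0.5652 -0.3065  0.0141]
clock 26.625
```

View pics/r2.png

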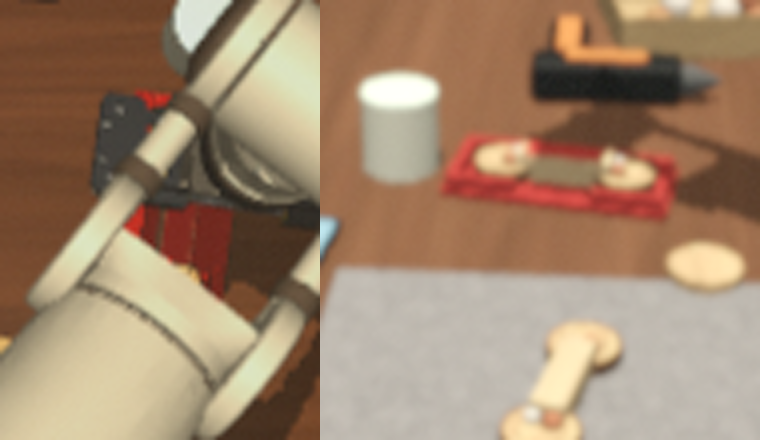

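The red segment lies flat in the red nest. Next: check the lever tip position against the measured nest pose, then push it.

```bash
cat > lev.py <<'E'
from a import *
x,y,w=NEST["green"]; e=np.array([np.cos(w),np.sin(w)])
def pt(r,z): return np.r_[np.array([x,y])+e*(-.135+r),z]   # r = x from pivot along the nest
E
python3 - <<'E'
from lev import *
T=bot.read_camera("top"); S=bot.read_camera("side")
print("tip pred",pt(-.0548,.102),"tri",tri(T,[[186.5,260.5]],S,[[391,280]]),"cast",cast(T,[[186.5,260.5]],.1))
r=best(pt(-.1,.2),w); bot.set_gripper(0,10)
bot.goto(pt(-.115,.20),r); bot.line_to(pt(-.115,.085),max_speed=.15); bot.line_to(pt(-.085,.085))
f0=bot.current_contact_force(); print("f0",f0,bot.current_clock())
X=-.085
while X<.045:
    X+=.005; bot.line_to(pt(X,.085),max_speed=.08); f=(bot.current_contact_force()-f0)
    print(round(X,3),f.round(1),end=" ")
    if f[:2]@e<-12: break
print(bot.current_ee_pos(),bot.current_clock())
T,S=bot.read_camera("top"),bot.read_camera("side")
a=cv2.resize(T["pixels"][170:280,165:245],None,fx=4,fy=4,interpolation=cv2.INTER_CUBIC);b=cv2.resize(S["pixels"][230:340,300:410],None,fx=4,fy=4,interpolation=cv2.INTER_CUBIC)
cv2.imwrite("pics/l1.png",np.hstack([a,b]))
E
```

```text
tip pred [0.3788 0.2912 0.102 ] tri [[0.3948 0.2895 0.1092 0.003 ]] cast [[0.3962 0.2919 0.1   ]]
f0 [0.0791 1.1264 0.6543] 31.2917
-0.08 [ 0.3 -1.5 -0.1] -0.075 [ 0.4 -1.3 -1.1] -0.07 [ 0.2 -1.7 -0.7] -0.065 [-0.6 -1.3 -1. ] -0.06 [-0.8 -1.8 -0.4] -0.055 [-0.7 -1.  -0.5] -0.05 [-0.2 -0.3 -1.3] -0.045 [-0.2 -1.8 -1.6] -0.04 [-0.3 -1.6 -0.6] -0.035 [ 0.4 -1.7 -0.1] -0.03 [ 0.1 -1.6 -1.2] -0.025 [-1.1 -1.  -0.4] -0.02 [ 0.2 -1.6 -0.6] -0.015 [-1.6 -0.  -0.2] -0.01 [-1.1 -0.8  0. ] -0.005 [-0.3 -0.5 -0.8] 0.0 [-0.6 -0.6 -0.8] 0.005 [-1.9 -1.4 -1.6] 0.01 [-2.1 -2.2 -0.6] 0.015 [-1.  -1.4 -0.9] 0.02 [-0.7 -2.3  0.2] 0.025 [-6.7 -0.1  2.3] 0.03 [-17.6   0.8   9.1] [0.4584 0.285  0.0841] 37.0417
```

View pics/l1.png

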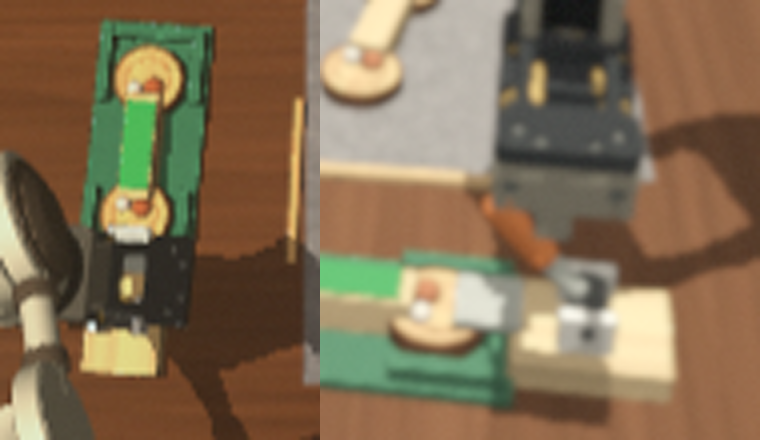

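The lever leans over the nest, the keeper covers the slice edge, and the rising force shows it has hit the stop. I'll retreat and verify.

```bash
python3 - <<'E'
from lev import *
bot.line_to(pt(-.03,.095)); bot.line_to(pt(-.06,.22),max_speed=.2); bot.goto([.222,.531,.215],[-.6175,-3.0797,.0024]); print(bot.current_clock())
T,S=bot.read_camera("top"),bot.read_camera("side")
a=cv2.resize(T["pixels"][145:270,180:410],None,fx=3.4,fy=3.4,interpolation=cv2.INTER_CUBIC)[:,:780]
b=cv2.resize(S["pixels"][270:335,250:400],None,fx=2.6,fy=2.6,interpolation=cv2.INTER_CUBIC); b=cv2.copyMakeBorder(b,0,0,0,780-b.shape[1],cv2.BORDER_CONSTANT)
cv2.imwrite("pics/f.png",np.vstack([a,b]))
E
```

```text
39.5833
```

View pics/f.png

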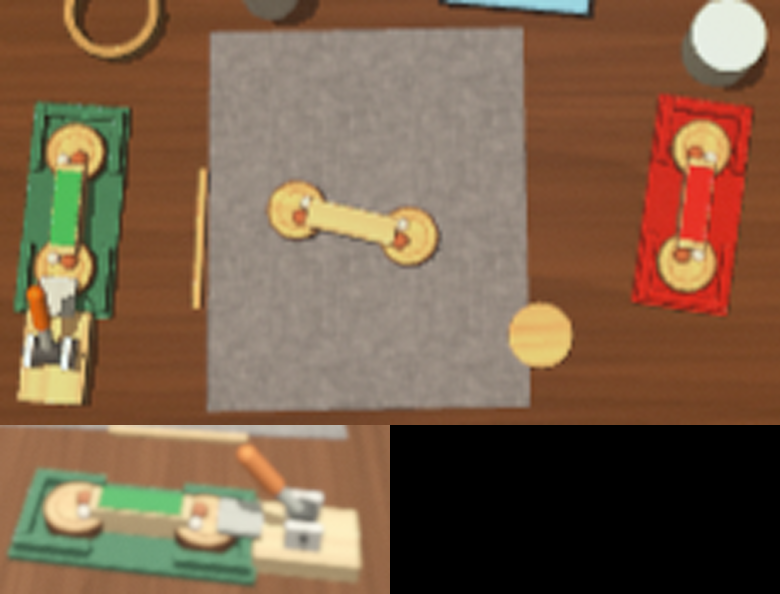

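The final view shows both segments flat in their nests with tags up, the lever leaning over the green nest, and the keeper over the near slice. The untagged segment and the other items in view have not moved.

```bash
python3 -c "
from workcell import bot
print(bot.job_done())"
```

```text
the job is handed in; nothing more can be done
None
```

The job is handed in: both tagged segments lie flat in their nests, tag up, and the green nest's lever is pushed to its stop with the keeper over the near slice; the arm was clear at 39.6 s of the 58 s allowed.

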